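Slide the biscuit carton down the free lane of the desk snack rack

TASK

Push the orange biscuit carton over the desk and lengthwise down the free lane of the snack rack, the one with the green sticker, until its leading end is up against the wooden back stop, then take your hand away. The rails have only just been glued down, so neither the carton nor your hand may touch any of them. Push it along with the fingertips: it stays flat on the desk, never lifted or tipped, and the blue carton, mug, can and paper cup are left where they are.

Things in the scene. Friction and masses are not known exactly. Their poses are not given: they have to be found in the camera images.
- carton: Loose orange biscuit carton, rigid, 105 mm long (its x), 80 mm wide (its y), 65 mm tall, about 0.3 kg (varies). Origin: centre of its underside; z up. Either short end may lead. It starts on the open desk before the lane mouths, turned up to 0.35 rad from the lane direction and up to 50 mm to either side of the rack's middle.
- rack: Fixed rack of two lanes, three rails and a wooden back stop, on the desk; its place and turn vary. Cartons slide on the desk itself, no step. Origin: on the desk, mid-way along the open front (lane mouths); x points down the lanes to the stop, y across, z up. Lane centre lines at y = +56 and -56 mm; stop's near face at x = 200 mm, stop 30 mm thick, 236 wide, 50 tall.
- rails: The three pale wooden rails, freshly glued, not to be touched. Origin and axes as rack. Each runs from x = 0 to 200 mm, 12 mm thick, 18 mm tall, centred at y = -112, 0 and +112 mm; each lane is 100 mm wide between its rails. Fingertips more than 18 mm above the desk pass over them.
- sticker: Flat green 70 x 70 mm sticker on the desk at the end of the free lane (which lane is free varies). Origin: on the desk, on that lane's centre line, 54.5 mm before the stop's near face (2 mm before where the centre of a carton touching the stop is); x points down the lane to the stop, z up.
- parked: Loose blue carton, 105 mm long (its x), 80 mm wide (its y), 65 mm tall, already standing in the other lane at the back stop; to be left alone. Origin: centre of its underside.
- mug: Blue mug, 80 mm across, 90 mm tall, bystander on the desk's left, behind the carton. Origin: centre of its underside.
- can: Black and green drinks can, 66 mm across, 105 mm tall, bystander beyond the back stop. Origin: centre of its underside.
- cup: White paper cup, 90 mm across, 75 mm tall, bystander beyond the back stop. Origin: centre of its underside.
Not all that is in view belongs to the job. Of the things shaped like the carton, the orange one is meant.

How it is judged (in metres and radians):
On the way:
1. the carton is square in the free lane, well past the mouth (y of carton in the frame of sticker between -0.012 and 0.012 m and angle between the x axis of carton and the x axis of sticker, either way round below 0.12 rad and height (world z) of carton below 0.006 m and x of carton in the frame of sticker between -0.1 and -0.02 m), for 0.05 s.
At the end, for the whole second after the job is handed in: The orange carton stands flat and still in the lane with the green sticker, lengthwise, its leading end within 10 mm of the back stop and within about 7 degrees of square; the blue carton (10 mm), mug, can and cup (15 mm) are where they were (y of carton in the frame of sticker between -0.012 and 0.012 m and angle between the x axis of carton and the x axis of sticker, either way round below 0.12 rad and height (world z) of carton below 0.006 m and x of carton in the frame of sticker between -0.008 and 0.006 m and angle between carton's own z axis and vertical below 0.05 rad and linear speed of carton below 0.01 m/s and distance of parked from where it was at the start of the episode below 0.01 m and distance of each of mug, can, cup from where it was at the start of the episode below 0.015 m); the robot touches nothing.
It fails at once if a rail is touched (more than 0.3 N) by the carton, the robot or anything else (contact force between rails and anything else above 0.3 N).
It fails at once if the carton is lifted off the desk (10 mm) or tipped (0.2 rad) (height (world z) of carton above 0.01 m or angle between carton's own z axis and vertical above 0.2 rad).
It fails at once if the blue carton is displaced by more than 10 mm (distance of parked from where it was at the start of the episode above 0.01 m).
It fails at once if the mug, can or cup is displaced by more than 15 mm (distance of any of mug, can, cup from where it was at the start of the episode above 0.015 m).
It also fails if it takes over 64 s, if anything falls off the work surface, if the arm or the gripper's body presses on something with over 40 N, if the wrist force passes 120 N, or if a joint passes its speed limit or range.

ROBOT

A 7-joint arm with a two-finger parallel gripper is mounted at the origin on the work surface. World frame = base frame: x ahead of the robot, y to its left, z up, the work surface at z = 0. Lengths are in mm, angles in rad, forces in N, time in s.
With the tool pointing down it reaches from about 400 to 875 mm from the base axis. Payload 4.4 kg.
Tool frame: the origin (TCP) lies at the very end of the fingers, on their centre line; the grasp point (between the pads) lies 19 mm behind it (ctrl.grip_depth is the distance from the TCP to the grasp point, in mm); z points along the fingers, x is the direction in which the jaws open and shut, and the axes are right-handed (so a half turn about z gives the same grasp; the last joint's range is limited). The gripper opens to 85 mm and grips with 20 to 120 N. Pads are 22 mm wide; open, the fingers measure 114 mm over their backs; the gripper's body (76 mm by 85 mm) begins 54 mm behind the grasp point. The pads swing forward as they close: fully open they stand 13 mm farther back than shut.
Start: joints at [-1.192, 0.628, 0.038, 1.517, -0.027, 0.996, -0.02], TCP at [279.66, 586.778, 231.313] pointing down, gripper open.
Joint ranges: [-3.06, 3.06], [-0.37, 2.12], [-1.25, 1.32], [0.18, 2.47], [-1.1, 4.24], [0.23, 1.98], [-2.94, 2.94]. Speed limits (rad/s): [2.57, 2.57, 3.14, 3.14, 3.14, 3.14, 3.14].

INTERFACE

Orientations are given as [roll, pitch, yaw] about the fixed x, y, z axes, in that order (R = Rz(yaw) Ry(pitch) Rx(roll)).
In Python, from cell import ctrl gives the robot as it stands.
- The arm moves only by the shell command python3 -m creep 'ROWS'. ROWS is JSON, a list of rows, each an object with "hand": the opening, from 0 (shut) to 1 (fully open); "travel": the shift along the tool's x, y, z in cm, a list of three; "angular": the turn, a rotation vector about the tool's x, y, z in degrees, a list of three. In form: [{"hand": hand, "travel": [tx, ty, tz], "angular": [rx, ry, rz]}, ...]. A call has 1 to 20 rows; each row is the pose to reach, as a shift and turn from the pose measured when the call began, along the tool's axes at that moment; what a row does not reach only later rows make up. A row lasts 1/10 s, in which the tool goes at most 50 mm and 8.59 degrees, less where a joint would pass 70% of its speed; a pose out of reach is approached as far as the arm can. A call with a gripper value outside its range is refused whole. The fingers move at their own pace and stop on an object; the grip force is fixed at half the most. Time passes only in rows, so rows that repeat a pose let the fingers close. It gives the time, the measured TCP pose, the force and the opening at its end, in the units of the state.
- ctrl.read_state(): the state, without advancing time (a new reading comes with each control period).
- ctrl.get_image(name): name is "scene" or "top" or "wrist"; returns a dict with "frame" (384x512x3 uint8, red, green, blue), "fx", "fy", "cx", "cy" (pixels), "origin" and "orientation" of the camera in the world. Camera axes: x right, y down, z forward; pixel columns grow to the right and rows downward; lengths in mm; the calibration is good to about 2 mm. A picture is of the moment at which its call begins. There is no depth.
- ctrl.finish_job(): hands the job in, once; it reports no verdict.
Trained networks look in the newest picture that a camera, given by its name, has taken for a name from the list of things; names that differ only in an ending like _2 or _b are one class to them, and where a whole thing is asked for, a point or a joint stands for the part that bears it (a point fixed in the world has none). Each returns a list of dicts, best first, with "confidence" (0 to 1); they miss things now and then, are a little off and sometimes report something else, mostly with a low value. They report only what shows in the picture. A call takes as long as a camera call. They do not tell look-alikes from the thing itself.
- ctrl.regions_of(camera, thing): "region" (384x512 bool, what is visible of it).
- ctrl.spot_point(camera, thing): "at" ([x, y, z] in mm, in world coordinates, good to about 4 mm: a listed point, or the origin of a listed thing).
The state is a dict: "clock": time; "qpos": joint angles; "qd": joint speeds; "tau": joint torques, N m; "eef_pos": TCP position; "tool_rot": TCP orientation; "force": force on the tool from outside, world axes, zero at the start; "torque": the same for the moment, N m; "width": finger opening in mm.
Only numpy, scipy, OpenCV 4.12 (cv2) and the standard library are available. Lean on these libraries where they do the work, as an engineer would, in place of code of your own. Each camera call takes 0.05 s, during which the arm holds its last target. There are 200 camera calls.

## Working session

There is one attempt and no reset: what is moved stays moved. The work goes in short steps, Python scripts to look and compute and a shell command to move; the robot and the scene stay as the last step left them, time stands still between calls to the robot, and variables do not carry over. Pictures are saved under pics/ and viewed, about 8 in all and at most 12, crops included, and the job is handed in when it is done.

```bash
mkdir -p pics; ls; cat > h.py <<'E'
import numpy as np, cv2
from cell import ctrl
from scipy.spatial.transform import Rotation as R
def cam(n):
    im=ctrl.get_image(n); o=np.array(im['origin'],float); q=np.array(im['orientation'],float)
    M=R.from_euler('xyz',q).as_matrix() if q.size==3 else (q if q.shape==(3,3) else None)
    return im,o,M
def unproj(im,o,M,px,z=0.):
    px=np.atleast_2d(px).astype(float)
    d=np.c_[(px[:,0]-im['cx'])/im['fx'],(px[:,1]-im['cy'])/im['fy'],np.ones(len(px))]@M.T
    return o+d*((z-o[2])/d[:,2])[:,None]
def proj(im,o,M,P):
    c=(np.atleast_2d(P)-o)@M
    return np.c_[im['fx']*c[:,0]/c[:,2]+im['cx'],im['fy']*c[:,1]/c[:,2]+im['cy']]
E
python3 - <<'E'
from h import *
s=ctrl.read_state(); print(s['clock'],s['eef_pos'],s['tool_rot'],s['width'])
for n in ['top','scene']:
    im,o,M=cam(n); print(n,o,im['orientation'],im['fx'])
    f=im['frame'][:,:,::-1]; cv2.imwrite(f'pics/{n}0.png',f)
    for t in ['carton','rack','sticker','parked','mug','can','cup']:
        print(t,[(np.round(d['at'],0).tolist(),round(d['confidence'],2),np.round(proj(im,o,M,d['at'])[0]).tolist()) for d in ctrl.spot_point(n,t)][:3])
a=cv2.imread('pics/top0.png');cv2.imwrite('pics/top0b.png',cv2.resize(a,(800,600)))
E
```

```text
pics
0.0 [279.3703371  586.18876959 230.37938232] [-3.14158925e+00  1.94688962e-03  1.12601512e+00] 85.11408277566593
top [ 411.5541839     7.9811407  1234.44167268] [-2.98842622 -0.00498472 -1.58895262] 461.7639662582508
carton [([595.0, 150.0, 0.0], 0.96, [203.0, 192.0]), ([743.0, 241.0, 0.0], 0.75, [169.0, 139.0])]
rack [([534.0, 9.0, 1.0], 0.62, [255.0, 214.0])]
sticker [([570.0, -146.0, -2.0], 0.69, [312.0, 200.0]), ([534.0, 7.0, 0.0], 0.68, [256.0, 214.0])]
parked [([455.0, -133.0, 0.0], 0.89, [309.0, 242.0])]
mug [([600.0, 446.0, 1.0], 0.94, [93.0, 192.0])]
can [([488.0, -411.0, -1.0], 0.83, [413.0, 228.0]), ([452.0, -130.0, -1.0], 0.53, [308.0, 244.0])]
cup [([642.0, -391.0, 1.0], 0.57, [402.0, 172.0])]
scene [980.99443404 343.20096248 863.65691375] [-2.57440559 -0.01249975  2.29513222] 384.5091782234986
carton [([592.0, 146.0, -4.0], 0.74, [296.0, 231.0]), ([746.0, 246.0, -5.0], 0.73, [288.0, 305.0])]
rack [([532.0, 10.0, -3.0], 0.64, [270.0, 186.0])]
sticker [([569.0, -148.0, -3.0], 0.72, [218.0, 162.0])]
parked [([458.0, -130.0, 4.0], 0.56, [250.0, 141.0])]
mug [([595.0, 443.0, -0.0], 0.97, [401.0, 313.0])]
can [([490.0, -415.0, -3.0], 0.88, [175.0, 100.0])]
cup [([640.0, -396.0, -2.0], 0.64, [141.0, 130.0]), ([490.0, -416.0, -2.0], 0.35, [175.0, 100.0])]
```

View pics/top0b.png

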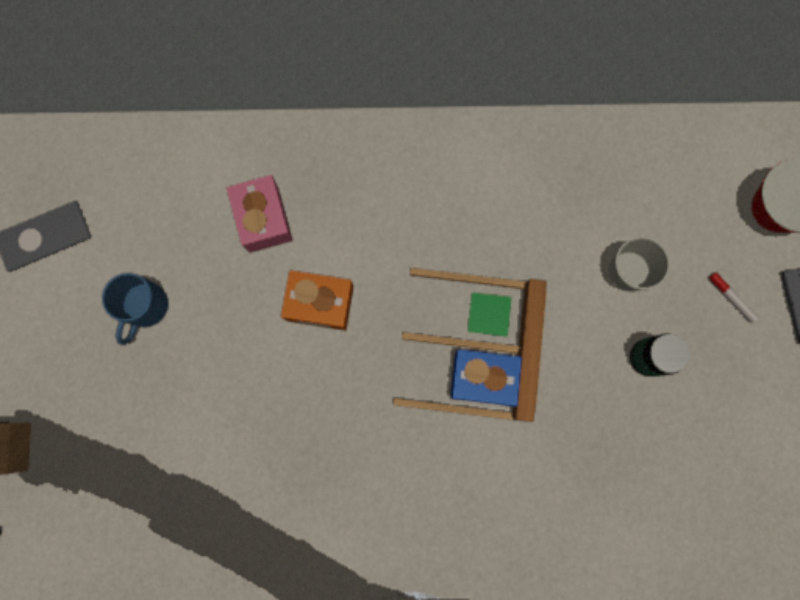

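View pics/scene0.png

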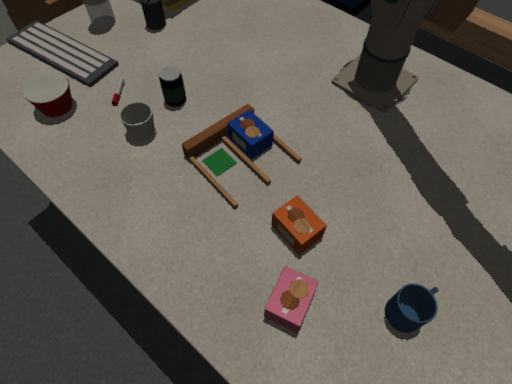

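Candidates for "carton" in the 512×384 top image: orange (203,192), pink look-alike (165,137), and the blue parked one (311,242). The orange one is the target. The free lane is the one with the green sticker at (313,201). Next I'll fit the poses in both views and check them in a crop.

```bash
cat >> h.py <<'E'
from scipy.optimize import minimize
def hull(im,o,M,pose,size):
    x,y,a=pose; l,w,h=size; c,s=np.cos(a),np.sin(a)
    P=[(x+c*u*l/2-s*v*w/2,y+s*u*l/2+c*v*w/2,z) for u in(-1,1) for v in(-1,1) for z in ((0,h) if h else (0,))]
    return cv2.convexHull(proj(im,o,M,P).astype(np.float32)).reshape(-1,2)
def fitbox(views,p0,size):
    # views: (im,o,M,mask); maximise IoU at 1/16 px
    def cost(p,full=False):
        t=0
        for im,o,M,m in views:
            r=np.zeros((m.shape[0]*4,m.shape[1]*4),np.uint8)
            cv2.fillPoly(r,[np.round((hull(im,o,M,p,size)+.5)*4*16-8).astype(np.int32)],255,shift=4)
            r=cv2.resize(r,m.shape[::-1],interpolation=cv2.INTER_AREA)/255.
            t+=1-np.minimum(r,m).sum()/np.maximum(r,m).sum()
        return t/len(views)
    p0=np.array(p0,float); best=None
    for _ in range(2):
        r=minimize(cost,p0,method='Nelder-Mead',options=dict(initial_simplex=[p0,p0+[8,0,0],p0+[0,8,0],p0+[0,0,.15]],xatol=.05,fatol=1e-5)); p0=r.x
    return r.x,r.fun
def cmask(f,near,kind):
    h=cv2.cvtColor(f,cv2.COLOR_RGB2HSV).astype(int); H,S,V=h[...,0],h[...,1],h[...,2]
    m={'orange':(H<17)&(S>170),'green':(H>45)&(H<75)&(S>110),'blue':(H>105)&(H<130)&(S>130)}[kind].astype(np.uint8)
    n,l,st,c=cv2.connectedComponentsWithStats(m)
    ok=[i for i in range(1,n) if st[i,4]>60]; i=min(ok,key=lambda i:np.hypot(*(c[i]-near)))
    cs,_=cv2.findContours((l==i).astype(np.uint8),cv2.RETR_EXTERNAL,cv2.CHAIN_APPROX_NONE)
    m=np.zeros(m.shape,np.uint8); cv2.fillPoly(m,[cv2.convexHull(np.vstack(cs))],1); return m
def view(n): return cam(n)
E
cat > meas.py <<'E'
from h import *
V={n:cam(n) for n in('top','scene')}
def do(name,kind,p0,size,cams=('top','scene')):
    vs=[(*V[n],cmask(V[n][0]['frame'],proj(*V[n],[*p0[:2],size[2]/2])[0],kind)) for n in cams]
    p,c=fitbox(vs,p0,size); print(name,np.round(p,3),'1-IoU',round(c,3))
    for n in cams: print('   ',n,np.round(fitbox([v for v in vs if v[0] is V[n][0]],p,size)[0],3))
    return p
res={'c':do('carton','orange',[595,150,-1.4],(105,80,65)),'s':do('sticker','green',[570,-146,-1.5],(70,70,0)),'p':do('parked','blue',[456,-132,-1.5],(105,80,65))}
out=[]
for n,(x0,y0,x1,y1) in {'top':(170,160,360,280),'scene':(170,90,340,260)}.items():
    im,o,M=V[n]; k=4; f=cv2.resize(im['frame'][y0:y1,x0:x1,::-1],None,fx=k,fy=k,interpolation=cv2.INTER_CUBIC)
    def dr(q,col): cv2.polylines(f,[np.round((q+.5-[x0,y0])*k).astype(np.int32)],True,col,1)
    dr(hull(im,o,M,res['c'],(105,80,65)),(255,255,0)); dr(hull(im,o,M,res['s'],(70,70,0)),(255,0,255)); dr(hull(im,o,M,res['p'],(105,80,65)),(0,255,255))
    a=res['s'][2]; ex=np.array([np.cos(a),np.sin(a)]); ey=np.array([-ex[1],ex[0]]); side=np.sign((res['s'][:2]-res['p'][:2])@ey)
    org=res['s'][:2]-145.5*ex-side*56*ey
    for yy in(-112,0,112): dr(hull(im,o,M,[*(org+100*ex+yy*ey),a],(200,12,18)),(255,255,255))
    dr(hull(im,o,M,[*(org+215*ex),a],(30,236,50)),(255,255,255))
    cv2.imwrite(f'pics/fit_{n}.png',f[:600,:800])
d=res['c'][:2]-res['s'][:2]; print('carton in sticker x,y',d@ex,d@ey,'rel ang',res['c'][2]-a,'org',org)
E
python3 meas.py
```

```text
carton [591.215 145.562  -1.744] 1-IoU 0.07
    top [590.451 145.572  -1.756]
    scene [591.215 145.562  -1.744]
sticker [ 568.179 -146.625   -1.723] 1-IoU 0.067
    top [ 567.065 -147.316   -1.717]
    scene [ 568.397 -145.66    -1.721]
parked [ 456.451 -131.644   -1.719] 1-IoU 0.046
    top [ 456.61  -132.079   -1.717]
    scene [ 457.694 -130.064   -1.768]
carton in sticker x,y -292.29888146526656 -21.573036833760995 rel ang -0.02075590791016202 org [534.90842643   5.68818372]
```

View pics/fit_top.png

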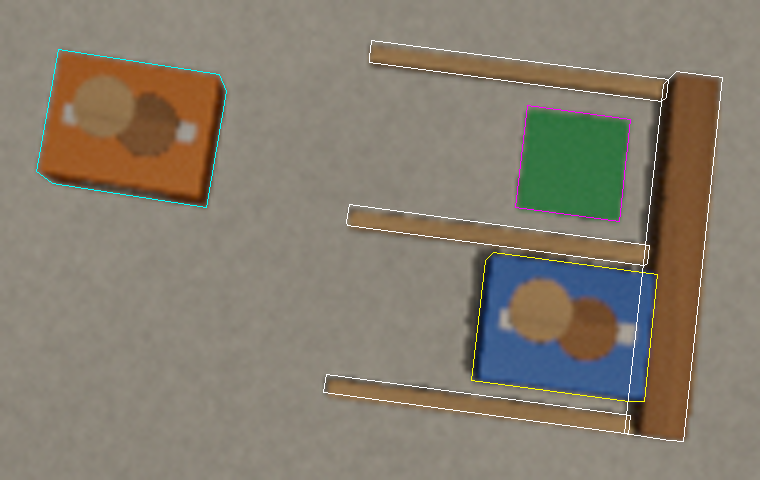

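The crop shows the orange carton boxed well at (130,125), the green sticker at (573,163), and rail and stop outlines that match the wood to about 2 mm. In the lane frame the carton sits about 21 mm off toward the robot and is nearly square. I'll nudge it sideways with two fingertips first, then push it straight in from behind.

```bash
python3 -m creep '[{"hand":0.5,"travel":[-28.7,39.4,10],"angular":[0,0,-16.9]},{"hand":0.5,"travel":[-28.7,39.4,10],"angular":[0,0,-16.9]},{"hand":0.5,"travel":[-28.7,39.4,10],"angular":[0,0,-16.9]},{"hand":0.5,"travel":[-28.7,39.4,10],"angular":[0,0,-16.9]},{"hand":0.5,"travel":[-28.7,39.4,10],"angular":[0,0,-16.9]},{"hand":0.5,"travel":[-28.7,39.4,10],"angular":[0,0,-16.9]},{"hand":0.5,"travel":[-28.7,39.4,10],"angular":[0,0,-16.9]},{"hand":0.5,"travel":[-28.7,39.4,10],"angular":[0,0,-16.9]},{"hand":0.5,"travel":[-28.7,39.4,10],"angular":[0,0,-16.9]},{"hand":0.5,"travel":[-28.7,39.4,10],"angular":[0,0,-16.9]},{"hand":0.5,"travel":[-28.7,39.4,10],"angular":[0,0,-16.9]},{"hand":0.5,"travel":[-28.7,39.4,10],"angular":[0,0,-16.9]},{"hand":0.5,"travel":[-28.7,39.4,10],"angular":[0,0,-16.9]},{"hand":0.5,"travel":[-28.7,39.4,10],"angular":[0,0,-16.9]}]'
```

```text
clock: 2.3
eef_pos: [511.3, 160.2, 131.6]
tool_rot: [3.142, -0.001, 1.424]
force: [-0.3, 0.2, -1.0]
width: 42.9
```

```bash
python3 -m creep '[{"hand":0.5,"travel":[0.2,0,4],"angular":[0,0,0]},{"hand":0.5,"travel":[0.2,0,8],"angular":[0,0,0]},{"hand":0.5,"travel":[0.2,0,10.7],"angular":[0,0,0]},{"hand":0.5,"travel":[0.2,0,10.7],"angular":[0,0,0]},{"hand":0.5,"travel":[0.2,0,10.7],"angular":[0,0,0]}]'
python3 - <<'E'
from h import *
im,o,M=cam('wrist'); cv2.imwrite('pics/w1.png',im['frame'][:,:,::-1])
im,o,M=cam('top'); f=im['frame'][130:260,150:350,::-1]; cv2.imwrite('pics/t1.png',cv2.resize(f,None,fx=4,fy=4,interpolation=cv2.INTER_CUBIC))
s=ctrl.read_state(); print(s['eef_pos'],proj(im,o,M,s['eef_pos']))
E
```

```text
clock: 2.8
eef_pos: [511.3, 163.5, 25.0]
tool_rot: [-3.141, -0.001, 1.426]
force: [0.1, -0.9, 0.8]
width: 42.8
[512.62147225 163.40589914  26.24032499] [[196.31173993 222.07418975]]
```

View pics/w1.png

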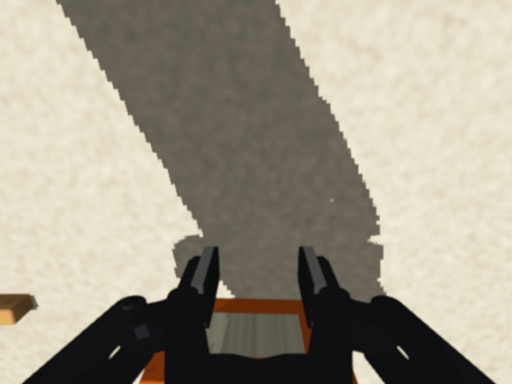

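The wrist view shows both fingertips at (210,265) and (310,265), with the orange carton face just ahead at (260,305). The hand is square to it. Now the side nudge.

```bash
python3 -m creep '[{"hand":0.5,"travel":[-0.6,1.2,0],"angular":[0,0,0.2]},{"hand":0.5,"travel":[-0.6,2.0,0],"angular":[0,0,0.2]},{"hand":0.5,"travel":[-0.6,2.4,0],"angular":[0,0,0.2]},{"hand":0.5,"travel":[-0.6,2.7,0],"angular":[0,0,0.2]},{"hand":0.5,"travel":[-0.6,3.0,0],"angular":[0,0,0.2]},{"hand":0.5,"travel":[-0.6,3.3,0],"angular":[0,0,0.2]},{"hand":0.5,"travel":[-0.6,3.6,0],"angular":[0,0,0.2]},{"hand":0.5,"travel":[-0.6,3.9,0],"angular":[0,0,0.2]},{"hand":0.5,"travel":[-0.6,4.2,0],"angular":[0,0,0.2]},{"hand":0.5,"travel":[-0.6,4.5,0],"angular":[0,0,0.2]},{"hand":0.5,"travel":[-0.6,4.7,0],"angular":[0,0,0.2]},{"hand":0.5,"travel":[-0.6,4.8,0],"angular":[0,0,0.2]},{"hand":0.5,"travel":[-0.6,4.8,0],"angular":[0,0,0.2]},{"hand":0.5,"travel":[-0.6,4.8,0],"angular":[0,0,0.2]}]'
cat > m2.py <<'E'
import sys
from h import *
A=-1.72; ex=np.array([np.cos(A),np.sin(A)]); ey=np.array([-ex[1],ex[0]]); S=np.array([568.2,-146.6])
g=[float(v) for v in sys.argv[1:3]]; g=S+g[0]*ex+g[1]*ey
for n in ('top','scene'):
    v=cam(n); m=cmask(v[0]['frame'],proj(*v,[*g,32])[0],'orange')
    p,c=fitbox([(*v,m)],[*g,A],(105,80,65)); d=p[:2]-S
    print(n,'carton x,y,ang in lane',np.round([d@ex,d@ey],1),round(p[2]-A,3),'1-IoU',round(c,3))
s=ctrl.read_state(); d=np.array(s['eef_pos'][:2])-S; print('tcp lane',d@ex,d@ey,s['eef_pos'][2],'yaw',s['tool_rot'][2],s['force'])
E
python3 m2.py -292 -5
```

```text
clock: 4.3
eef_pos: [559.6, 150.5, 26.5]
tool_rot: [3.138, -0.003, 1.422]
force: [-1.0, 0.2, -0.4]
width: 42.8
top carton x,y,ang in lane [-285.4    3.3] 0.056 1-IoU 0.642
scene carton x,y,ang in lane [-294.4   -3.3] -0.007 1-IoU 0.041
tcp lane -292.50531682102326 -52.667768170097986 26.513618054989095 yaw 1.4215102957626518 [ 0.17676768  0.31953992 -0.26847212]
```

```bash
python3 -m creep '[{"hand":0.5,"travel":[0,-2,0],"angular":[0,0,0]},{"hand":0.5,"travel":[0,-5,0],"angular":[0,0,0]},{"hand":0.5,"travel":[0,-6,-4],"angular":[0,0,0]},{"hand":0.5,"travel":[4,-6,-7],"angular":[0,0,8]},{"hand":0.5,"travel":[8,-6,-8],"angular":[0,0,16]},{"hand":0.5,"travel":[11,-3,-8],"angular":[0,0,24]},{"hand":0.5,"travel":[13,1,-8],"angular":[0,0,32]},{"hand":0.5,"travel":[13,5.3,-8],"angular":[0,0,40]},{"hand":0.5,"travel":[13,5.3,-8],"angular":[0,0,48]},{"hand":0.5,"travel":[13,5.3,-8],"angular":[0,0,56]},{"hand":0.5,"travel":[13,5.3,-8],"angular":[0,0,64]},{"hand":0.5,"travel":[13,5.3,-8],"angular":[0,0,72]},{"hand":0.5,"travel":[13,5.3,-8],"angular":[0,0,80]},{"hand":0.5,"travel":[13,5.3,-8],"angular":[0,0,88]},{"hand":0.5,"travel":[13,5.3,-6],"angular":[0,0,90]},{"hand":0.5,"travel":[13,5.3,-3],"angular":[0,0,90]},{"hand":0.5,"travel":[13,5.3,0],"angular":[0,0,90]},{"hand":0.5,"travel":[13,5.3,0.2],"angular":[0,0,90]},{"hand":0.5,"travel":[13,5.3,0.2],"angular":[0,0,90]}]'
python3 m2.py -292 -4
```

```text
clock: 6.3
eef_pos: [631.3, 271.0, 24.9]
tool_rot: [-3.139, -0.003, -0.149]
force: [0.4, -0.1, -0.2]
width: 42.5
top carton x,y,ang in lane [-293.5   -3.7] -0.01 1-IoU 0.08
scene carton x,y,ang in lane [-294.3   -2.2] 0.015 1-IoU 0.058
tcp lane -422.9609127514973 1.721045549017953 26.82259970237549 yaw -0.14933071917757967 [ 0.06197759 -0.24885787  0.06860261]
```

```bash
python3 -m creep '[{"hand":0.5,"travel":[-0.5,3,0.2],"angular":[0,0,0]},{"hand":0.5,"travel":[-0.5,5,0.2],"angular":[0,0,0]},{"hand":0.5,"travel":[-0.5,6,0.2],"angular":[0,0,0]},{"hand":0.5,"travel":[-0.5,6.6,0.2],"angular":[0,0,0]},{"hand":0.5,"travel":[-0.5,7.2,0.2],"angular":[0,0,0]},{"hand":0.5,"travel":[-0.45,7.9,0.2],"angular":[0,0,0]},{"hand":0.5,"travel":[-0.4,8.6,0.2],"angular":[0,0,0]},{"hand":0.5,"travel":[-0.35,9.3,0.2],"angular":[0,0,0]},{"hand":0.5,"travel":[-0.3,10,0.2],"angular":[0,0,0]},{"hand":0.5,"travel":[-0.25,10.8,0.2],"angular":[0,0,0]},{"hand":0.5,"travel":[-0.2,11.6,0.2],"angular":[0,0,0]},{"hand":0.5,"travel":[-0.15,12.4,0.2],"angular":[0,0,0]},{"hand":0.5,"travel":[-0.1,13.2,0.2],"angular":[0,0,0]},{"hand":0.5,"travel":[-0.1,14,0.2],"angular":[0,0,0]},{"hand":0.5,"travel":[-0.1,14.7,0.2],"angular":[0,0,0]},{"hand":0.5,"travel":[-0.1,15.2,0.2],"angular":[0,0,0]},{"hand":0.5,"travel":[-0.1,15.5,0.2],"angular":[0,0,0]},{"hand":0.5,"travel":[-0.1,15.5,0.2],"angular":[0,0,0]}]'
python3 m2.py -204 0
python3 - <<'E'
from h import *
o=[]
for n,(x,y) in {'top':(190,150),'scene':(170,110)}.items():
    im,_,_=cam(n); o.append(cv2.resize(im['frame'][y:y+130,x:x+190,::-1],None,fx=2.1,fy=2.1*1,interpolation=cv2.INTER_CUBIC))
cv2.imwrite('pics/p1.png',np.hstack(o))
E
```

```text
clock: 8.2
eef_pos: [609.0, 118.0, 24.6]
tool_rot: [-3.137, -0.007, -0.149]
force: [1.6, 3.6, 4.6]
width: 42.9
top carton x,y,ang in lane [-202.    0.] -0.005 1-IoU 0.107
scene carton x,y,ang in lane [-179.7   10.5] -0.683 1-IoU 0.439
tcp lane -267.7232740396143 1.0836910505126067 24.51563180200236 yaw -0.14930207004112872 [0.24801674 3.57819392 5.93526969]
```

View pics/p1.png

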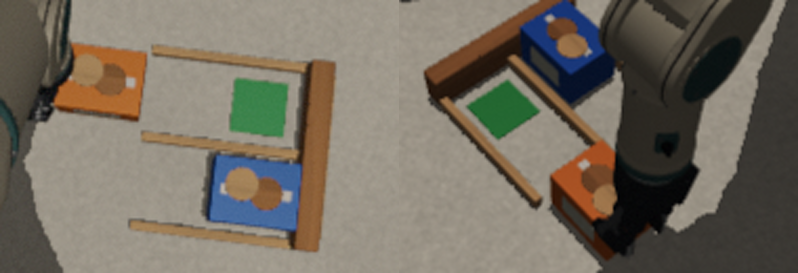

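The left view shows the carton front at (147,87), centred between the outer rail at (153,49) and the middle rail at (143,136). The right view agrees that it is square at the mouth. The fit gives y≈0 and an angle of about 0, so I'll push into the lane.

```bash
python3 -m creep '[{"hand":0.5,"travel":[0,0.6,0],"angular":[0,0,0]},{"hand":0.5,"travel":[0,1.3,0],"angular":[0,0,0]},{"hand":0.5,"travel":[0,2,0],"angular":[0,0,0]},{"hand":0.5,"travel":[0,2.7,0],"angular":[0,0,0]},{"hand":0.5,"travel":[0,3.4,0],"angular":[0,0,0]},{"hand":0.5,"travel":[0,4.1,0],"angular":[0,0,0]},{"hand":0.5,"travel":[0,4.8,0],"angular":[0,0,0]},{"hand":0.5,"travel":[0,5.5,0],"angular":[0,0,0]},{"hand":0.5,"travel":[0,6.1,0],"angular":[0,0,0]},{"hand":0.5,"travel":[0,6.5,0],"angular":[0,0,0]},{"hand":0.5,"travel":[0,6.5,0],"angular":[0,0,0]}]'
python3 m2.py -137 0
python3 - <<'E'
from h import *
o=[]
for n,(x,y) in {'top':(190,150),'scene':(170,110)}.items():
    im,_,_=cam(n); o.append(cv2.resize(im['frame'][y:y+130,x:x+190,::-1],None,fx=2.1,fy=2.1*1,interpolation=cv2.INTER_CUBIC))
cv2.imwrite('pics/p2.png',np.hstack(o))
E
```

```text
clock: 9.5
eef_pos: [599.1, 52.1, 24.4]
tool_rot: [-3.138, -0.006, -0.151]
force: [0.0, 2.2, 5.7]
width: 42.8
top carton x,y,ang in lane [-135.1   -0.4] 0.008 1-IoU 0.146
scene carton x,y,ang in lane [-89.    2.4] -0.626 1-IoU 0.518
tcp lane -201.06384164497794 1.057890269698376 24.39114619644984 yaw -0.15041915136582795 [0.04636481 2.95097606 5.28881237]
```

View pics/p2.png

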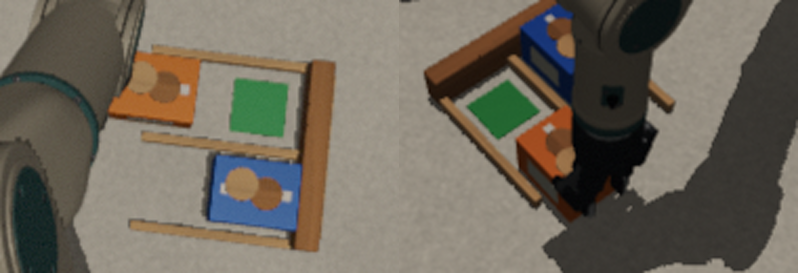

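The carton is about 35% in. The top view shows its front at (197,90), with similar gaps to both rails, and the scene view shows clear desk on both sides. I'll carry on straight.

```bash
python3 -m creep '[{"hand":0.5,"travel":[-0.02,0.6,0],"angular":[0,0,0]},{"hand":0.5,"travel":[-0.02,1.3,0],"angular":[0,0,0]},{"hand":0.5,"travel":[-0.02,2,0],"angular":[0,0,0]},{"hand":0.5,"travel":[-0.02,2.7,0],"angular":[0,0,0]},{"hand":0.5,"travel":[-0.02,3.4,0],"angular":[0,0,0]},{"hand":0.5,"travel":[-0.02,4.1,0],"angular":[0,0,0]},{"hand":0.5,"travel":[-0.02,4.8,0],"angular":[0,0,0]},{"hand":0.5,"travel":[-0.02,5.5,0],"angular":[0,0,0]},{"hand":0.5,"travel":[-0.02,6.2,0],"angular":[0,0,0]},{"hand":0.5,"travel":[-0.02,6.9,0],"angular":[0,0,0]},{"hand":0.5,"travel":[-0.02,7.6,0],"angular":[0,0,0]},{"hand":0.5,"travel":[-0.02,8.3,0],"angular":[0,0,0]},{"hand":0.5,"travel":[-0.02,9,0],"angular":[0,0,0]},{"hand":0.5,"travel":[-0.02,9.7,0],"angular":[0,0,0]},{"hand":0.5,"travel":[-0.02,10.3,0],"angular":[0,0,0]},{"hand":0.5,"travel":[-0.02,10.8,0],"angular":[0,0,0]},{"hand":0.5,"travel":[-0.02,11.0,0],"angular":[0,0,0]},{"hand":0.5,"travel":[-0.02,11.0,0],"angular":[0,0,0]}]'
python3 m2.py -26 0
python3 - <<'E'
from h import *
o=[]
for n,(x,y) in {'top':(190,150),'scene':(170,110)}.items():
    im,_,_=cam(n); o.append(cv2.resize(im['frame'][y:y+130,x:x+190,::-1],None,fx=2.1,fy=2.1*1,interpolation=cv2.INTER_CUBIC))
cv2.imwrite('pics/p3.png',np.hstack(o))
E
```

```text
clock: 11.5
eef_pos: [582.0, -57.1, 24.3]
tool_rot: [-3.138, -0.006, -0.151]
force: [0.8, 5.0, 7.3]
width: 42.7
top carton x,y,ang in lane [-21.7   2.3] -0.055 1-IoU 0.569
scene carton x,y,ang in lane [ 6.2 23.7] -0.547 1-IoU 0.537
tcp lane -90.60668389964059 0.30826659474994356 24.2949341255502 yaw -0.15065875810865026 [0.85545829 3.90636896 7.45544632]
```

View pics/p3.png

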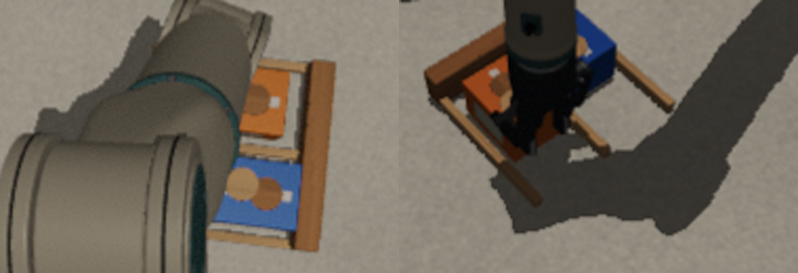

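The carton is straight in the lane. Its front is at (288,100) in the top view, about 25 mm short of the stop. I'll make a slow final approach and watch the force.

```bash
python3 -m creep '[{"hand":0.5,"travel":[0,0.4,0],"angular":[0,0,0]},{"hand":0.5,"travel":[0,0.8,0],"angular":[0,0,0]},{"hand":0.5,"travel":[0,1.2,0],"angular":[0,0,0]},{"hand":0.5,"travel":[0,1.6,0],"angular":[0,0,0]},{"hand":0.5,"travel":[0,1.9,0],"angular":[0,0,0]},{"hand":0.5,"travel":[0,2.1,0],"angular":[0,0,0]},{"hand":0.5,"travel":[0,2.1,0],"angular":[0,0,0]}]'
python3 -m creep '[{"hand":0.5,"travel":[0,0.15,0],"angular":[0,0,0]},{"hand":0.5,"travel":[0,0.3,0],"angular":[0,0,0]},{"hand":0.5,"travel":[0,0.3,0],"angular":[0,0,0]}]'
```

```text
clock: 12.4
eef_pos: [578.0, -78.3, 24.3]
tool_rot: [-3.138, -0.005, -0.151]
force: [0.2, 5.2, 6.9]
width: 42.8
clock: 12.7
eef_pos: [576.9, -81.8, 24.3]
tool_rot: [-3.138, -0.004, -0.151]
force: [1.9, 4.2, 6.2]
width: 42.7
```

```bash
python3 -m creep '[{"hand":0.5,"travel":[0,0.1,0],"angular":[0,0,0]},{"hand":0.5,"travel":[0,0.2,0],"angular":[0,0,0]},{"hand":0.5,"travel":[0,0.2,0],"angular":[0,0,0]}]'
python3 -m creep '[{"hand":0.5,"travel":[0,0.1,0],"angular":[0,0,0]},{"hand":0.5,"travel":[0,0.2,0],"angular":[0,0,0]},{"hand":0.5,"travel":[0,0.2,0],"angular":[0,0,0]}]'
```

```text
clock: 13.0
eef_pos: [576.1, -83.8, 24.3]
tool_rot: [-3.137, -0.003, -0.151]
force: [0.4, 5.6, 5.5]
width: 42.7
clock: 13.3
eef_pos: [575.8, -83.8, 24.3]
tool_rot: [-3.135, -0.003, -0.15]
force: [2.4, 9.1, 5.7]
width: 42.5
```

The force rose to 9 N and the TCP stalled at y=-83.8, so the carton is against the stop. I'll back straight off, then go up and clear.

```bash
python3 -m creep '[{"hand":0.5,"travel":[0,-0.5,0],"angular":[0,0,0]},{"hand":0.5,"travel":[0,-2,0],"angular":[0,0,0]},{"hand":0.5,"travel":[0,-5,0],"angular":[0,0,0]},{"hand":0.5,"travel":[0,-8,-2],"angular":[0,0,0]},{"hand":0.5,"travel":[0,-11,-6],"angular":[0,0,0]},{"hand":0.5,"travel":[0,-15,-9],"angular":[0,0,0]},{"hand":0.5,"travel":[0,-19,-12],"angular":[0,0,0]},{"hand":0.5,"travel":[0,-24,-12],"angular":[0,0,0]},{"hand":0.5,"travel":[0,-28,-12],"angular":[0,0,0]},{"hand":0.5,"travel":[0,-28,-12],"angular":[0,0,0]},{"hand":0.5,"travel":[0,-28,-12],"angular":[0,0,0]},{"hand":0.5,"travel":[0,-28,-12],"angular":[0,0,0]}]'
python3 m2.py 2 0
python3 - <<'E'
from h import *
im,o,M=cam('top'); f=im['frame'][120:270,190:390,::-1]; cv2.imwrite('pics/f.png',cv2.resize(f,None,fx=4,fy=4,interpolation=cv2.INTER_CUBIC))
for t in ['parked','mug','can','cup']: print(t,[np.round(d['at']).tolist() for d in ctrl.spot_point('top',t)][:1])
E
```

```text
clock: 14.5
eef_pos: [616.5, 189.9, 145.6]
tool_rot: [-3.137, -0.002, -0.152]
force: [-0.3, -0.6, 0.4]
width: 42.5
top carton x,y,ang in lane [ 3.3 -2.9] -0.021 1-IoU 0.042
scene carton x,y,ang in lane [ 2.7 -2.3] 0.016 1-IoU 0.038
tcp lane -339.87696424355886 -1.7645359985074955 145.99967614986784 yaw -0.15277584991525317 [ 0.64219182 -0.32559746  0.87269025]
parked [[456.0, -131.0, -4.0]]
mug [[597.0, 444.0, 2.0]]
can []
cup [[644.0, -391.0, 2.0]]
```

View pics/f.png

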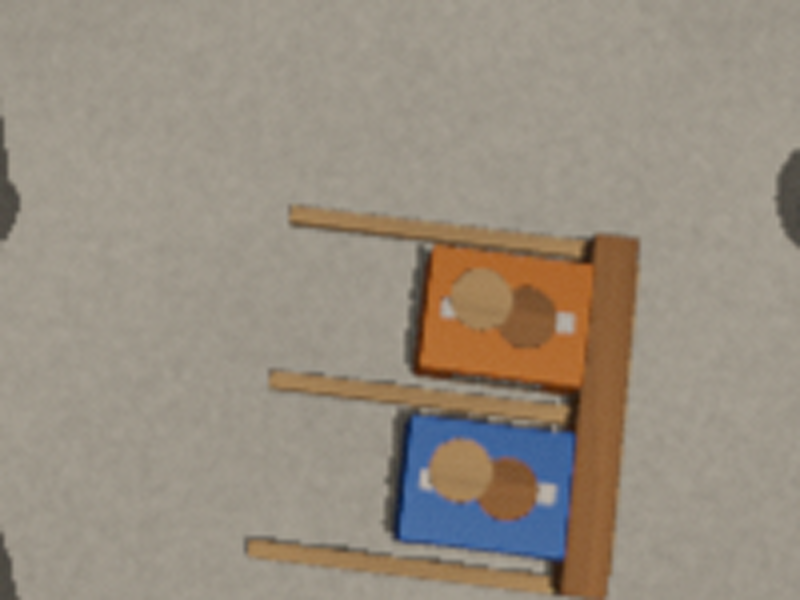

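The orange carton (505,312) stands square against the stop at x≈590, just like the blue one beside it, with space to both rails. The hand is clear, so I'm handing in.

```bash
python3 -c "
from cell import ctrl; print(ctrl.finish_job())"
```

```text
the job is handed in; nothing more can be done
None
```

The orange carton is in the lane with the green sticker, up against the wooden back stop. The hand is clear, and I handed the job in at about 15 s of the 64 s allowed. No verdict is reported.

**What I did:** I nudged the carton about 18 mm sideways with two fingertips to line it up with the lane. Then I pushed it straight in from behind with the fingertips about 24 mm above the desk. At the stop the force rose to about 9 N and the hand stopped advancing. I then backed straight out.

**Last checks:**
- **Carton position:** both cameras put it at x ≈ +3 mm (touching the stop is +2) and y ≈ -2.5 mm in the sticker's frame.
- **Carton angle:** about 0.02 rad off square. The two cameras disagreed on the sign, which is within measurement noise.
- **Blue carton, mug and cup:** all found where they started, within detector noise.
- **Can:** the detector missed it in the last picture, so I did not confirm its place. The arm never went near it.
- **Rails:** I saw gaps on both sides in every picture I viewed. Contact force on the rails could not be measured directly.
- **During the push:** the arm hid the carton from the scene camera, and near the end from the top camera too. Those mid-push fits were poor, so I went by the pictures and the hand position.

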